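# Sort two specimen tubes by weight and clip the full one into the rack

### The job

The two sealed specimen tubes on the bench look the same, but one is full and heavy and the other is empty: lift them to feel which is which. Press the full tube sideways into the two spring clips on the rack's sloping board until it has snapped fully home in both, and lay the empty one flat in the dark tray at the robot's right (not the one by the window). Do not drop or throw a tube, and leave the opal, the tape roll and the dust blower near the work where they are.

Things in the scene. Friction and masses are not known exactly. Their poses are not given: they have to be found in the camera images.
- tube_1_center (a point): Centre of one sealed specimen tube lying on the bench (15 mm up). 140 mm long along its y: plain aluminium barrel, 26 mm diameter, 112 mm long, between two grey hexagonal end caps (14 mm long, 30 mm across flats). The two tubes look the same; one weighs about 0.35 kg (full), the other about 0.07 kg (empty), within 15 percent; only the lift force tells which.
- tube_2_center (a point): Centre of the other specimen tube: same shape, size and axes.
- rack_seat (a point): Where the tube's centre lies when snapped home in the rack, 95 mm above the bench. y: line of the tube. z: outward normal of the sloping board, 40 degrees from vertical, leaning to the rack's front (the robot's side); press the tube in along -z. x: up the slope. The board's surface is at z = -28 mm; between the clips 74 mm are free for fingers.
- clip_mid (a point): Middle of one of the two steel C-clips (10 mm wide, at y = +42 and -42 mm from rack_seat; same axes; this is the +y one). Two sprung jaws leave a mouth 19 mm wide and flare out up to z = +18 mm. The lips touch the barrel when its centre is 20 mm out (z = +20 mm); pressing it in takes about 10 N in all, down to 9 mm out, then the springs pull it home onto a rigid saddle.
- ledge_edge (a point): Middle of the front edge of the plywood ledge that juts forward over the sloping board: level, 170 mm wide, 85 mm above rack_seat and 26 mm behind it (lower front edge). It blocks a gripper that points straight down at the clips; a tool in line with the board's normal clears it by about 70 mm from its centre line.
- rack: The plywood rack, 170 mm wide, 194 mm high, 150 mm deep, fixed to the bench; origin on the bench straight below rack_seat, x axis level, pointing from its front to its back, z up.
- tray: Shallow dark tray lined with grey felt, fixed, for the empty tube; outside 165 mm (its x) by 125 mm (its y), 28 mm high, walls 2 mm; origin under its centre at bench level; the inner floor is 5 mm above the bench. The tube fits along the tray's x axis, its centre then 20 mm above the bench.
- opal: Bystander: rough brown opal stone, 47 x 86 x 45 mm; origin under its centre.
- tape: Bystander: roll of masking tape lying flat, 67 mm across, 19 mm high; origin under its centre.
- dust_blower: Bystander: black rubber dust blower standing upright, bulb 50 mm across, 110 mm high; origin under its centre.

How it is judged (in metres and radians):
At the end, for the whole second after the job is handed in: One tube is home in both clips: centre within 3 mm of the seat across and along the board's normal, 11 mm along its length, parallel within 0.05 rad. The other lies on the tray's floor, within 30 (x) and 50 mm (y) of its middle, and weighs under 1.8 N there (the empty one). Both at rest (((z of tube_1_center in the frame of rack_seat between -0.003 and 0.003 m and x of tube_1_center in the frame of rack_seat between -0.003 and 0.003 m and y of tube_1_center in the frame of rack_seat between -0.011 and 0.011 m and angle between the y axis of tube_1_center and the y axis of rack_seat, either way round below 0.05 rad and x of tube_2_center in the frame of tray between -0.03 and 0.03 m and y of tube_2_center in the frame of tray between -0.05 and 0.05 m and height (world z) of tube_2_center below 0.025 m and contact force between tube_2 and tray below 1.8 N) or (z of tube_2_center in the frame of rack_seat between -0.003 and 0.003 m and x of tube_2_center in the frame of rack_seat between -0.003 and 0.003 m and y of tube_2_center in the frame of rack_seat between -0.011 and 0.011 m and angle between the y axis of tube_2_center and the y axis of rack_seat, either way round below 0.05 rad and x of tube_1_center in the frame of tray between -0.03 and 0.03 m and y of tube_1_center in the frame of tray between -0.05 and 0.05 m and height (world z) of tube_1_center below 0.025 m and contact force between tube_1 and tray below 1.8 N)) and linear speed of each of tube_1, tube_2 below 0.02 m/s); the robot touches nothing.
It fails at once if the opal, the tape roll or the dust blower is moved by more than 30 mm (distance of any of opal, tape, dust_blower from where it was at the start of the episode above 0.03 m).
It fails at once if a tube is dropped or thrown (moves faster than 0.9 m/s while the fingers do not touch it) ((linear speed of tube_1 above 0.9 m/s and contact force between the fingers and tube_1 below 0.05 N) or (linear speed of tube_2 above 0.9 m/s and contact force between the fingers and tube_2 below 0.05 N)).
It also fails if it takes over 51 s, if anything falls off the work surface, if the arm or the gripper's body presses on something with over 40 N, if the wrist force passes 120 N, or if a joint passes its speed limit or range.

### The arm

A 7-joint arm with a two-finger parallel gripper is mounted at the origin on a cart in front of the work surface, level with it; the furniture and walls round the work are solid. World frame = base frame: x ahead of the robot, y to its left, z up, the work surface at z = 0. Lengths are in mm, angles in rad, forces in N, time in s.
With the tool pointing down it reaches from about 350 to 900 mm from the base axis. Payload 8.1 kg.
Tool frame: the origin (TCP) lies at the very end of the fingers, on their centre line; the grasp point (between the pads) lies env.hold_point_z behind it (env.hold_point_z is the distance from the TCP to the grasp point, in mm); z points along the fingers, y is the line along which they close (so a half turn about z gives the same grasp; the last joint's range is limited). The gripper opens to 92 mm and grips with 3 to 60 N. Pads are 19 mm wide; open, the fingers measure 130 mm over their backs; the gripper's body (75 mm by 190 mm) begins 47 mm behind the grasp point.
Start: joints at [-1.443, 0.434, 0.025, 1.573, -0.012, 1.134, -0.075], TCP at [143, 608.435, 226.742] pointing down, gripper open.
Joint ranges: [-2.62, 2.62], [-0.44, 2.09], [-1.27, 1.32], [0.08, 2.57], [-1.32, 4.46], [0.12, 2], [-2.74, 2.74]. Speed limits (rad/s): [2.22, 2.22, 3.01, 3.01, 3.14, 3.14, 3.14].

### API

Orientations are given as a unit quaternion [w, x, y, z].
In Python, from rig import telemetry, optics, finish_job, env gives the robot as it stands. The module is installed in compiled form; this text tells all that it offers.
- The arm moves only by the tool send_rows, never from a script. Its argument "motion" is a list of rows, each a list of 3 entries, a list of its own where there are three numbers: the shift along the tool's x, y, z in mm, then the turn about the tool's z in degrees, then the finger opening in mm, from 0 to 91.8. In form: [[[x, y, z], spin, jaw], ...]. A call has 1 to 12 rows; each row shifts and turns the commanded pose from where the row before left it, along the tool's axes as they then stand; what a row does not reach is not made up. A row lasts 1/12 s, in which the tool goes at most 41.7 mm and 7.16 degrees, less where a joint would pass 70% of its speed; a pose out of reach is approached as far as the arm can. A call is refused whole if a number of a shift passes 41.7 or a number of a turn 7.16, either way. A call with a gripper value outside its range is refused whole. The fingers move at their own pace and stop on an object; the grip force is fixed at half the most. Time passes only in rows, so rows that do not move let the fingers close. It gives the time, the measured TCP pose, the force, the opening and the grip force at its end, in the units of the state.
- telemetry.read_state(): the state, without advancing time (a new reading comes with each control period).
- optics.get_image(name): name is "scene" or "top" or "wrist"; returns a dict with "color" (420x560x3 uint8, blue, green, red), "mtx" (3x3 intrinsics, pixels), "xyz" and "orientation" of the camera in the world; the wrist camera has in their place "hand_eye" (4x4, takes a point from camera to tool coordinates, whose origin is the TCP and whose axes are the flange's). Camera axes: x right, y down, z forward; pixel columns grow to the right and rows downward; lengths in mm; the calibration is good to about 2 mm. A picture is of the moment at which its call begins: read the wrist's pose just before it. There is no depth.
- finish_job(): hands the job in; it is judged then, once.
The state is a dict: "time_s": time; "joint_pos": joint angles; "joint_vel": joint speeds; "joint_torque": joint torques, N m; "position": TCP position; "tool_rot": TCP orientation; "wrist_force": force on the tool from outside, world axes, zero at the start; "moment": the same for the moment, N m; "finger_gap": opening from 0.0 (shut) to 1.0 (fully open); "finger_force": force on a finger pad.
Only numpy, scipy, OpenCV 4.12 (cv2) and the standard library are available. Lean on these libraries where they do the work, as an engineer would, in place of code of your own. Each camera call takes 0.05 s, during which the arm holds its last target. There are 200 camera calls.

## Working session

There is one attempt and no reset: what is moved stays moved. The work goes in short steps, Python scripts to look and compute and a tool call to move; the robot and the scene stay as the last step left them, time stands still between calls to the robot, and variables do not carry over. Pictures are saved under pics/ and viewed, at most 10 in all, crops included, and the job is handed in when it is done.

Besides the shell and the picture viewer there is one more tool, called after "Call:" as a command line: name --argument value ..., lists and objects as JSON in quotes. send_rows: Moves the arm, as the interface text tells. Its arguments: {"type":"object","properties":{"motion":{"type":"array"}},"required":["motion"]}

```bash
mkdir -p pics
python3 - <<'E'
from rig import telemetry, optics, env
import cv2
print(telemetry.read_state()); print(env.hold_point_z)
for n in("scene","top"):
    r=optics.get_image(n); cv2.imwrite(f"pics/{n}0.png",r["color"]); print(n,r["mtx"],r["xyz"],r["orientation"])
E
```

```text
{'time_s': 0.0, 'joint_pos': array([-1.44259527,  0.43521404,  0.02496746,  1.57410247, -0.01159109,
        1.13396645, -0.07509271]), 'joint_vel': array([-0.00093977, -0.00120463, -0.00061272, -0.00137287, -0.00084002,
        0.0005247 ,  0.00102966]), 'joint_torque': array([ 2.94012416e-04, -6.67854309e+01,  9.84760299e-01, -3.14465082e+01,
       -6.05958584e-02,  4.26241430e-02,  1.70774974e-04]), 'position': array([142.91327921, 607.9238556 , 225.94837013]), 'tool_rot': array([-1.59321090e-05,  1.15171249e-01,  9.93345351e-01, -7.72577981e-04]), 'wrist_force': array([ 0.03062274, -0.12140856,  0.20597285]), 'moment': array([-0.02626402, -0.00713547, -0.04155632]), 'finger_force': 0.0, 'finger_gap': 1.001110082157186}
18.8
scene [[516.04181748   0.         284.75110596]
 [  0.         516.04181748 203.71594263]
 [  0.           0.           1.        ]] [-244.23350629 -544.57386868  832.67630525] [-0.39644022  0.77626792 -0.44001849  0.21593286]
top [[492.21851256   0.         268.01625492]
 [  0.         492.21851256 208.6296252 ]
 [  0.           0.           1.        ]] [ 496.89310361  -21.84489722 1387.45441336] [-0.01852005  0.71027974 -0.7031994   0.02589019]
```

View pics/scene0.png

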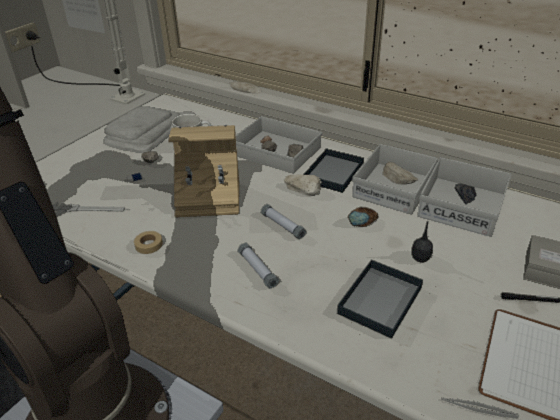

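View pics/top0.png

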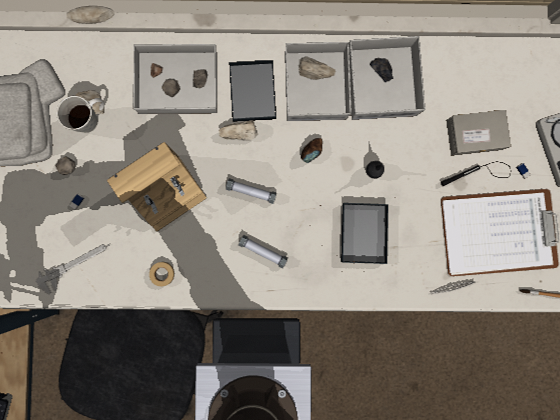

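```bash
cat > h.py <<'E'
import numpy as np, cv2
from scipy.spatial.transform import Rotation as R
from rig import telemetry, optics, env
def rot(q): return R.from_quat([q[1],q[2],q[3],q[0]]).as_matrix()
def cam(n,r,st=None):
    if n!="wrist": return r["mtx"],rot(r["orientation"]),np.array(r["xyz"])
    T=np.array(r["hand_eye"]); Rt=rot(st["tool_rot"])
    return r["mtx"],Rt@T[:3,:3],Rt@T[:3,3]+st["position"]
def ray(c,p):
    K,Rc,t=c; d=Rc@np.linalg.solve(K,[p[0],p[1],1]); return t,d/np.linalg.norm(d)
def plane(c,p,z):
    t,d=ray(c,p); return t+d*(z-t[2])/d[2]
def proj(c,X):
    K,Rc,t=c; v=K@(Rc.T@(np.array(X,float)-t)); return v[:2]/v[2]
def tri(c1,p1,c2,p2):
    t1,d1=ray(c1,p1);t2,d2=ray(c2,p2)
    A=np.array([d1,-d2]).T; s=np.linalg.lstsq(A,t2-t1,rcond=None)[0]
    a=t1+d1*s[0];b=t2+d2*s[1]; return (a+b)/2,np.linalg.norm(a-b)
E
python3 - <<'E'
from h import *
r=optics.get_image("top");c=cam("top",r)
a=cv2.imread("pics/top0.png"); b=cv2.imread("pics/scene0.png")
A=cv2.resize(a[130:245,95:215],None,fx=5,fy=5,interpolation=2)[:,:600]
cv2.imwrite("pics/c1.png",A)
cv2.imwrite("pics/c2.png",cv2.resize(b[110:225,155:255],None,fx=5,fy=5,interpolation=2))
for n,p,z in [("t1",(251,189),15),("t2",(263,250),15),("tray",(365,233),5),("opal",(313,149),20),("blow",(374,169),60),("tape",(161,273),10),("rackmid",(157,186),150)]: print(n,plane(c,p,z).round())
hsv=cv2.cvtColor(a,cv2.COLOR_BGR2HSV)
for n,(x0,y0,x1,y1) in dict(t1=(215,165,285,212),t2=(228,222,298,275)).items():
    s=hsv[y0:y1,x0:x1]
    g=a[y0:y1,x0:x1].astype(int); 
    print(n, s[::6,::6,1].tolist()[3], s[::6,::6,2].tolist()[3])
E
```

```text
t1 [638.  12.  15.]
t2 [468. -23.  15.]
tray [ 518. -309.    5.]
opal [ 752. -160.   20.]
blow [ 692. -323.   60.]
tape [402. 259.  10.]
rackmid [629. 246. 150.]
t1 [24, 21, 12, 21, 11, 30, 26, 22, 22, 24, 24, 21] [193, 190, 84, 98, 93, 103, 98, 199, 194, 192, 192, 204]
t2 [21, 24, 5, 14, 17, 23, 21, 22, 24, 24, 23, 23] [204, 206, 99, 91, 91, 99, 207, 206, 205, 199, 199, 201]
```

View pics/c1.png

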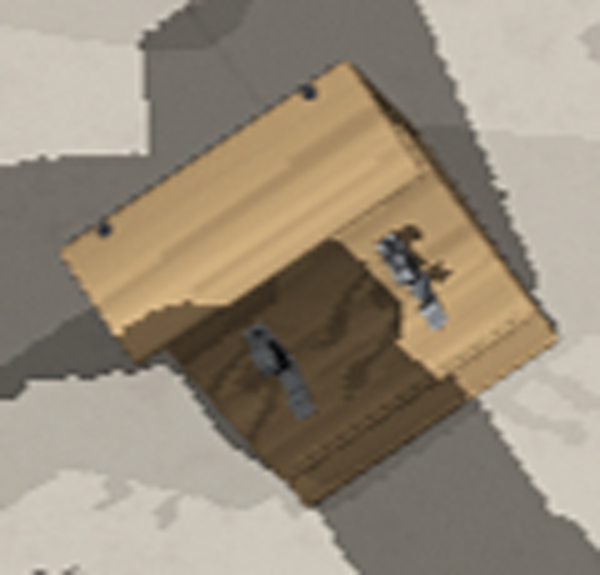

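View pics/c2.png

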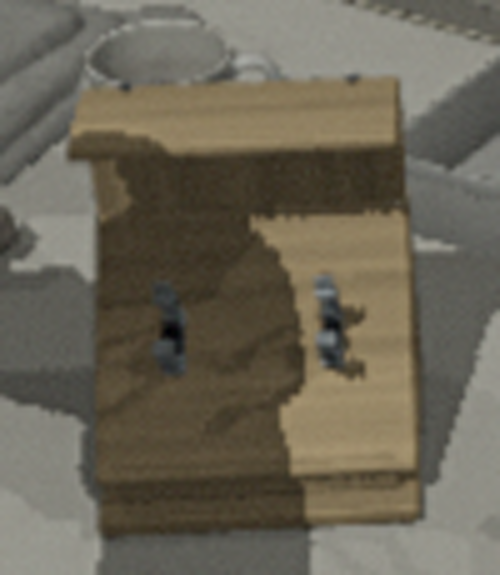

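The pictures show two tubes in the top view at (251,189) and (263,250), the rack at (157,186) with its front towards the robot, the work-side tray at (365,233), the opal at (313,149), the blower at (374,169) and the tape at (161,273). In the enlarged crops the ledge corners and the clips are visible. Next I move over the tubes.

Call:
send_rows --motion '[[[0,0,-6],7,91],[[0,0,-6],7,91],[[0,0,-6],7,91],[[0,0,-6],7,91],[[0,0,-6],7,91],[[0,0,-6],7,91],[[0,0,-6],7,91],[[0,0,-6],7,91],[[0,0,-6],7,91],[[0,0,-6],7,91],[[0,0,-6],7,91],[[0,0,-6],7,91]]'

```text
time_s: 1.15
position: [142.9, 608.2, 298.7]
tool_rot: [0.0, 0.752, 0.659, -0.0]
wrist_force: [0.6, -0.1, 1.0]
finger_gap: 0.994
finger_force: 0.0
```

Call:
send_rows --motion '[[[-28,24,0],0,91],[[-28,24,0],0,91],[[-28,24,0],0,91],[[-28,24,0],0,91],[[-28,24,0],0,91],[[-28,24,0],0,91],[[-28,24,0],0,91],[[-28,24,0],0,91],[[-28,24,0],0,91],[[-28,24,0],0,91]]'

```text
time_s: 1.98
position: [346.4, 298.7, 298.7]
tool_rot: [-0.0, 0.75, 0.661, 0.0]
wrist_force: [0.6, 0.6, 0.3]
finger_gap: 0.989
finger_force: 0.0
```

Call:
send_rows --motion '[[[-28,24,0],0,91],[[-28,24,0],0,91],[[-28,24,0],0,91],[[-28,24,0],0,91],[[-28,24,0],0,91],[[-28,24,0],0,91],[[-28,24,0],0,91],[[-28,24,0],0,91],[[-28,24,0],0,91],[[0,0,0],0,91]]'

```text
time_s: 2.82
position: [530.8, 15.6, 299.1]
tool_rot: [0.002, 0.753, 0.658, -0.0]
wrist_force: [-0.2, 0.5, -0.5]
finger_gap: 0.993
finger_force: 0.0
```

Run:
```python
from h import *
st=telemetry.read_state(); r=optics.get_image("wrist"); print(st["time_s"],st["position"].round(1),rot(st["tool_rot"]).round(3),st["joint_pos"].round(2)); print(np.round(r["hand_eye"],3),r["mtx"])
cv2.imwrite("pics/w1.png",r["color"])
```

```text
2.8167 [530.8  15.6 299.1] [[ 0.135  0.991  0.002]
 [ 0.991 -0.135 -0.004]
 [-0.003  0.003 -1.   ]] [-0.75  0.26  0.8   1.74 -0.19  1.22 -0.04]
[[-1.00000e-03 -9.51000e-01 -3.11000e-01  8.53950e+01]
 [ 1.00000e+00 -1.00000e-03 -0.00000e+00  3.76000e-01]
 [-0.00000e+00 -3.11000e-01  9.51000e-01 -1.58151e+02]
 [ 0.00000e+00  0.00000e+00  0.00000e+00  1.00000e+00]] [[372.90204726   0.         273.20193689]
 [  0.         372.90204726 204.32670908]
 [  0.           0.           1.        ]]
```

View pics/w1.png

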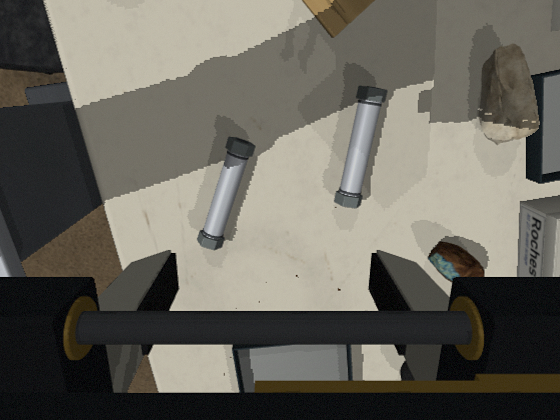

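The wrist view shows the two tubes: one with caps at about (240,147) and (211,240), the other with caps at (372,94) and (348,199). The gripper body is long along the tool's y axis.

```bash
cat > m.py <<'E'
from h import *
st=telemetry.read_state(); r=optics.get_image("wrist"); c=cam("wrist",r,st); Rt=rot(st["tool_rot"])
im=r["color"].astype(int); b,g,rr=im[...,0],im[...,1],im[...,2]
m=((b-rr>4)&(b>100)).astype(np.uint8)*255
m=cv2.morphologyEx(m,cv2.MORPH_OPEN,np.ones((5,5)))
for k in cv2.findContours(m,0,2)[0]:
    if 500<cv2.contourArea(k)<12000:
        rc=cv2.minAreaRect(k); print("blob",np.round(rc[0]),np.round(rc[1]),rc[2], plane(c,rc[0],15).round(1))
E
python3 - <<'E'
import m; from h import *
c=m.c;st=m.st;Rt=m.Rt
for n,a,b in (("t2",(240,147),(211,240)),("t1",(372,94),(348,199))):
    A=plane(c,a,15);B=plane(c,b,15);d=A-B;mid=(A+B)/2
    yaw=np.degrees(np.arctan2(d[1],d[0])); print(n,mid.round(1),np.linalg.norm(d).round(1),yaw,"delta tool",(Rt.T@(mid-st["position"])).round(1))
r=optics.get_image("top");ct=cam("top",r)
f=lambda u,v:(95+u/5,130+v/5)
for n,p,z in [("bl",(62,253),194),("br",(348,62),194),("fl",(135,360),180),("fr",(425,175),180),("b0",(312,507),0),("b1",(557,340),0)]: print(n,plane(ct,f(*p),z).round(1))
im=r["color"]; g=cv2.cvtColor(im,6); mk=(g<70).astype(np.uint8); k=max(cv2.findContours(mk[185:280,325:405].copy(),0,2)[0],key=cv2.contourArea); rc=cv2.minAreaRect(k); print("tray",rc, plane(ct,np.array(rc[0])+[325,185],26))
s=optics.get_image("scene");cs=cam("scene",s)
g2=lambda u,v:(155+u/5,110+v/5)
for a,b in (((270,350),(172,332)),((403,270),(330,327))): print("clip",tri(ct,f(*a),cs,g2(*b)))
E
```

```text
blob [224. 201.] [19. 75.] 17.744670867919922 [462.1 -28.2  15. ]
blob [361. 151.] [21. 90.] 12.92599868774414 [634.2  12.   15. ]
t2 [464.4 -20.8  15. ] 126.7 63.55987848572728 delta tool [-47.3 -59.5 283.7]
t1 [633.   14.7  15. ] 126.5 73.45036099367793 delta tool [ 10.3 102.9 283.8]
bl [636.2 357.  194. ]
br [731.6 220.5 194. ]
fl [585.5 324.2 180. ]
fr [678.5 184.1 180. ]
b0 [516.9 274.3   0. ]
b1 [612.5 138.4   0. ]
tray ((38.658447265625, 47.79606628417969), (46.34323501586914, 59.47705841064453), 1.5911402702331543) [ 518.30158541 -301.09337796   26.        ]
clip (array([599.89331301, 279.82755052,  81.06541575]), np.float64(3.4540652326366352))
clip (array([643.78182912, 209.1263966 ,  82.54169146]), np.float64(5.5459226727985795))
```

Call:
send_rows --motion '[[[0,0,20],6.2,91],[[0,0,20],6.2,91],[[0,0,20],6.2,91],[[-15.5,-10.8,35],0,91],[[-15.5,-10.8,35],0,91],[[-15.5,-10.8,35],0,91],[[-15.5,-10.8,35],0,91],[[0,0,22],0,91],[[0,0,22],0,91],[[0,0,20],0,91]]'

```text
time_s: 3.85
position: [461.6, -11.9, 33.5]
tool_rot: [-0.001, 0.847, 0.532, -0.0]
wrist_force: [0.7, 0.2, -0.9]
finger_gap: 0.991
finger_force: 0.0
```

Run:
```python
import m; from h import *
st=m.st;Rt=m.Rt;print(st["position"],Rt.round(3)); mid=np.array([464.4,-20.8,5]); print((Rt.T@(mid-st["position"])).round(1), np.degrees(np.arctan2(Rt[1,0],Rt[0,0])))
cv2.imwrite("pics/w2.png",m.r["color"])
```

```text
blob [286. 355.] [22. 41.] 90.0 [440.5 -71.9  15. ]
blob [290. 277.] [66. 47.] 90.0 [463.8 -27.3  15. ]
[461.57376724 -11.9025515   33.52263979] [[ 0.433  0.901 -0.001]
 [ 0.901 -0.433  0.001]
 [ 0.    -0.001 -1.   ]]
[-6.8  6.4 28.5] 64.32302982563426
```

View pics/w2.png

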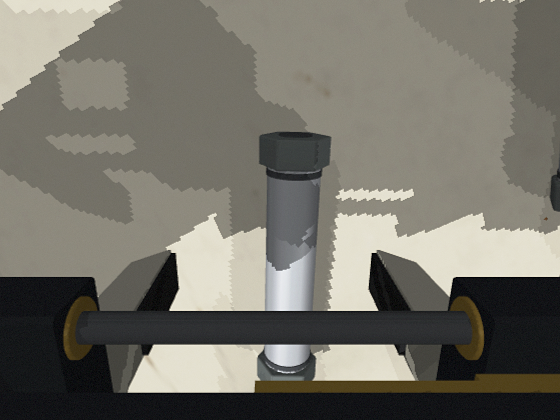

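The tube lies between the open fingers, its caps at (295,152) and (287,365), and is well aligned.

Call:
send_rows --motion '[[[-3.4,3.2,10],0,91],[[-3.4,3.2,10],0,91],[[0,0,8],0,91],[[0,0,0],0,20],[[0,0,0],0,20],[[0,0,0],0,20],[[0,0,0],0,20],[[0,0,0],0,20],[[0,0,0],0,20]]'

```text
time_s: 4.65
position: [465.6, -22.4, 7.1]
tool_rot: [0.0, 0.847, 0.531, 0.0]
wrist_force: [0.4, -0.1, 0.0]
finger_gap: 0.606
finger_force: 0.0
```

Call:
send_rows --motion '[[[0,0,0],0,20],[[0,0,-15],0,20],[[0,0,-15],0,20],[[0,0,-15],0,20],[[0,0,-15],0,20],[[0,0,0],0,20],[[0,0,0],0,20],[[0,0,0],0,20],[[0,0,0],0,20]]'

```text
time_s: 5.4
position: [464.9, -22.5, 66.1]
tool_rot: [-0.0, 0.847, 0.531, -0.0]
wrist_force: [0.5, -0.3, -0.3]
finger_gap: 0.22
finger_force: 0.0
```

The fingers were slower than I expected and closed above the tube. I reopen them and check the tube's place.

Call:
send_rows --motion '[[[0,0,0],0,70],[[0,0,0],0,70],[[0,0,0],0,70],[[0,0,0],0,70],[[0,0,0],0,70],[[0,0,0],0,70],[[0,0,0],0,70],[[0,0,0],0,70]]'

```text
time_s: 6.07
position: [465.4, -22.6, 66.7]
tool_rot: [0.0, 0.847, 0.531, 0.0]
wrist_force: [0.2, 0.2, 0.1]
finger_gap: 0.737
finger_force: 0.0
```

Run:
```python
import m; from h import *
st=m.st;print(st["position"],st["finger_gap"])
cv2.imwrite("pics/w3.png",m.r["color"])
```

```text
blob [272. 258.] [104.  37.] 90.0 [457.1 -38.8  15. ]
[465.37792153 -22.59293222  66.74310166] 0.7367706483256986
```

View pics/w3.png

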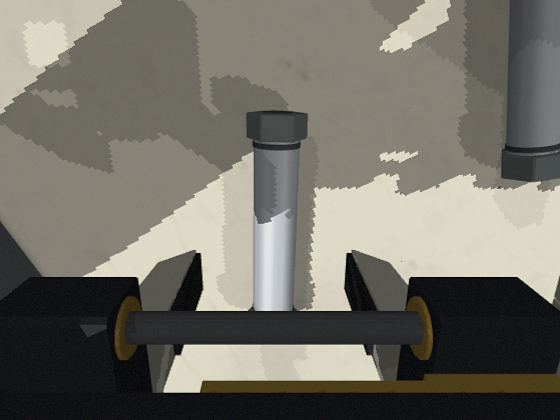

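The tube lies undisturbed and centred, its far cap at (277,127). I go down again and close fully.

Call:
send_rows --motion '[[[0,0,20],0,60],[[0,0,20],0,60],[[0,0,15],0,50],[[0,0,7],0,20],[[0,0,0],0,20],[[0,0,0],0,20],[[0,0,0],0,20],[[0,0,0],0,20],[[0,0,0],0,20],[[0,0,0],0,20],[[0,0,0],0,20],[[0,0,0],0,20]]'

```text
time_s: 7.12
position: [466.0, -22.6, 5.5]
tool_rot: [0.0, 0.847, 0.531, 0.001]
wrist_force: [-0.4, 0.6, 7.5]
finger_gap: 0.272
finger_force: 30.0
```

Call:
send_rows --motion '[[[0,0,-10],0,20],[[0,0,-20],0,20],[[0,0,-30],0,20],[[0,0,-20],0,20],[[0,0,-10],0,20],[[0,0,0],0,20],[[0,0,0],0,20],[[0,0,0],0,20]]'

```text
time_s: 7.78
position: [464.5, -22.2, 93.8]
tool_rot: [-0.0, 0.847, 0.531, -0.001]
wrist_force: [0.2, 0.2, -4.6]
finger_gap: 0.277
finger_force: 29.9
```

Run:
```python
from h import *
st=telemetry.read_state();print({k:np.round(st[k],3) for k in("time_s","position","wrist_force","moment","finger_gap","finger_force","joint_pos")})
```

```text
{'time_s': np.float64(7.783), 'position': array([464.535, -22.237,  93.848]), 'wrist_force': array([ 0.161,  0.219, -4.594]), 'moment': array([-0.128,  0.12 , -0.003]), 'finger_gap': np.float64(0.277), 'finger_force': np.float64(29.948), 'joint_pos': array([-0.628,  0.422,  0.742,  2.148, -0.432,  0.723, -0.048])}
```

Call:
send_rows --motion '[[[0,0,0],0,20],[[0,0,0],0,20],[[0,0,0],0,20]]'

```text
time_s: 8.03
position: [464.8, -22.8, 94.0]
tool_rot: [-0.0, 0.847, 0.531, -0.001]
wrist_force: [-1.1, -0.2, -4.1]
finger_gap: 0.275
finger_force: 29.9
```

Call:
send_rows --motion '[[[0,0,0],0,20]]'

```text
time_s: 8.12
position: [465.1, -22.8, 94.3]
tool_rot: [-0.0, 0.847, 0.531, -0.0]
wrist_force: [0.3, 0.6, -3.4]
finger_gap: 0.276
finger_force: 29.9
```

This one reads about 4 N, so it is the full tube. I set it back and take the empty tube first.

Call:
send_rows --motion '[[[0,0,15],0,20],[[0,0,25],0,20],[[0,0,25],0,20],[[0,0,15],0,20],[[0,0,6],0,20],[[0,0,2.5],0,20],[[0,0,0],0,20],[[0,0,0],0,70],[[0,0,0],0,70],[[0,0,0],0,70],[[0,0,0],0,70],[[0,0,0],0,70]]'

```text
time_s: 9.12
position: [465.8, -22.5, 6.6]
tool_rot: [0.0, 0.847, 0.531, 0.0]
wrist_force: [0.1, -0.7, 0.4]
finger_gap: 0.588
finger_force: 0.0
```

Run:
```python
from h import *
st=telemetry.read_state();Rt=rot(st["tool_rot"])
print(st["position"],st["finger_gap"])
a=np.radians(73.45);Rn=np.array([[np.cos(a),np.sin(a),0],[np.sin(a),-np.cos(a),0],[0,0,-1]])
print(np.degrees(np.arctan2(Rt[1,0],Rt[0,0])),Rn.T@(np.array([633,14.7,5.5])-st["position"]))
```

```text
[465.75968875 -22.45398737   6.64908224] 0.5884765529198333
64.18637422406607 [ 83.25348534 149.72841301   1.14908224]
```

Call:
send_rows --motion '[[[0,0,-30],0,80],[[0,0,-30],-4.6,80],[[0,0,-30],-4.6,80],[[16.6,30,0],0,80],[[16.6,30,0],0,80],[[16.6,30,0],0,80],[[16.6,30,0],0,80],[[16.6,29.7,0],0,80],[[0,0,20],0,80],[[0,0,0],0,80]]'

```text
time_s: 9.95
position: [632.7, 15.1, 73.5]
tool_rot: [-0.0, 0.801, 0.598, -0.001]
wrist_force: [-1.8, 0.0, -0.3]
finger_gap: 0.87
finger_force: 0.0
```

Run:
```python
import m; from h import *
st=m.st;Rt=m.Rt;c=m.c;print(st["position"],st["finger_gap"],st["joint_pos"].round(2))
cv2.imwrite("pics/w4.png",m.r["color"])
g=cv2.cvtColor(m.r["color"],6)
for v in (190,200,210,220,230,240): print(v,g[v,200:350:5].tolist())
```

```text
blob [276. 267.] [86. 36.] 88.8982925415039 [626.3 -12.6  15. ]
[632.72047846  15.09028289  73.54883189] 0.8701029222654328 [-0.52  0.67  0.63  1.75 -0.5   0.89  0.05]
190 [198, 202, 199, 199, 199, 200, 174, 176, 178, 178, 177, 169, 75, 89, 101, 105, 84, 119, 109, 101, 118, 117, 116, 113, 117, 113, 114, 115, 116, 114]
200 [201, 200, 201, 201, 199, 200, 202, 180, 177, 177, 177, 172, 75, 88, 98, 105, 112, 118, 109, 100, 115, 116, 117, 116, 133, 114, 117, 116, 117, 113]
210 [201, 199, 199, 200, 198, 198, 196, 176, 176, 179, 179, 177, 75, 90, 99, 105, 111, 118, 110, 103, 115, 114, 116, 115, 200, 198, 201, 197, 196, 201]
220 [210, 210, 211, 199, 200, 198, 201, 176, 176, 176, 175, 170, 69, 88, 99, 107, 111, 118, 109, 101, 115, 116, 115, 147, 200, 202, 199, 200, 198, 201]
230 [212, 212, 213, 212, 212, 213, 197, 175, 178, 178, 177, 178, 165, 80, 95, 104, 111, 145, 140, 102, 116, 116, 113, 116, 199, 200, 199, 202, 199, 199]
240 [212, 214, 213, 213, 212, 211, 214, 187, 190, 173, 178, 178, 173, 198, 225, 199, 184, 173, 137, 102, 114, 116, 114, 140, 198, 201, 198, 197, 200, 200]
```

Call:
send_rows --motion '[[[0,0,25],0,60],[[0,0,25],0,50],[[0,0,12],0,40],[[0,0,6],0,20],[[0,0,0],0,20],[[0,0,0],0,20],[[0,0,0],0,20],[[0,0,0],0,20],[[0,0,0],0,20],[[0,0,0],0,20],[[0,0,0],0,20],[[0,0,0],0,20]]'

```text
time_s: 11.0
position: [633.3, 14.1, 9.3]
tool_rot: [0.0, 0.802, 0.597, 0.001]
wrist_force: [0.2, 0.6, 7.3]
finger_gap: 0.273
finger_force: 30.0
```

Call:
send_rows --motion '[[[0,0,-10],0,20],[[0,0,-20],0,20],[[0,0,-30],0,20],[[0,0,-30],0,20],[[0,0,-10],0,20],[[0,0,0],0,20],[[0,0,0],0,20],[[0,0,0],0,20],[[0,0,0],0,20]]'

```text
time_s: 11.75
position: [631.5, 14.3, 106.8]
tool_rot: [-0.001, 0.802, 0.597, -0.001]
wrist_force: [0.3, -0.3, -0.4]
finger_gap: 0.272
finger_force: 30.0
```

Run:
```python
from h import *
st=telemetry.read_state();Rt=rot(st["tool_rot"])
print(st["position"],st["finger_gap"],st["wrist_force"])
t=optics.get_image("top")["color"]; c=cv2.cvtColor(t,6)[190:275,325:405]
ct=cam("top",optics.get_image("top"))
print((c[40]),c[:,40])
for a in (0,-90,180):
    a=np.radians(a);Rn=np.array([[np.cos(a),np.sin(a),0],[np.sin(a),-np.cos(a),0],[0,0,-1]])
    print(np.degrees(np.arctan2(Rt[1,0],Rt[0,0])),Rn.T@(np.array([518,-301.5,12])-st["position"]))
```

```text
[631.4845152   14.25803626 106.76953036] 0.2719154960209687 [ 0.30025587 -0.31569521 -0.3683347 ]
[223 223 224 223 222 222 214 192 181 180 178 179 181 180 185 147  54   4
  51 111 137 136 135 135 137 136 136 136 137 136 137 142 149 148 150 148
 147 147 149 149 148 148 149 150 150 149 149 149 148 149 150 151 140 126
 128 127 127 127 130 104  41   6  83 181 216 213 213 213 213 214 213 212
 211 218 223 223 222 222 219 220] [211 209 210 217 212 213 218 128 115 115 117 118 120  79  29  91 110 110
 109 109 131 132 132 132 134 134 134 136 134 134 144 146 147 148 146 147
 149 146 149 150 148 150 149 150 152 150 152 152 150 152 151 152 153 154
 154 154 153 153 154 154 155 155 155 156 159 129  84  79  80  80  79  72
  28 145 203 203 201 201 213 225 226 226 226 225 224]
73.37397982964933 [-113.4845152   315.75803626   94.76953036]
73.37397982964933 [315.75803626 113.4845152   94.76953036]
73.37397982964933 [ 113.4845152  -315.75803626   94.76953036]
```

Call:
send_rows --motion '[[[0,0,0],7.1,20],[[0,0,0],7.1,20],[[0,0,0],7.1,20],[[0,0,0],7.1,20],[[0,0,0],7.1,20],[[0,0,0],7.1,20],[[0,0,0],7.1,20],[[0,0,0],7.1,20],[[0,0,0],7.1,20],[[0,0,0],7.1,20],[[0,0,0],2.4,20],[[0,0,0],0,20]]'

```text
time_s: 12.85
position: [632.1, 14.2, 107.2]
tool_rot: [0.0, 1.0, -0.001, -0.001]
wrist_force: [-0.1, -0.6, -0.5]
finger_gap: 0.275
finger_force: 30.0
```

Call:
send_rows --motion '[[[-8,22,0],0,20],[[-11.3,31.6,0],0,20],[[-11.3,31.6,0],0,20],[[-11.3,31.6,0],0,20],[[-11.3,31.6,0],0,20],[[-11.3,31.6,0],0,20],[[-11.3,31.6,0],0,20],[[-11.3,31.6,0],0,20],[[-11.3,31.6,0],0,20],[[-11.3,31.6,0],0,20],[[-5,10,0],0,20],[[0,0,0],0,20]]'

```text
time_s: 13.85
position: [515.1, -306.5, 108.6]
tool_rot: [0.001, 1.0, -0.002, -0.0]
wrist_force: [-0.2, 0.2, -0.8]
finger_gap: 0.273
finger_force: 30.0
```

Run:
```python
from h import *
st=telemetry.read_state();Rt=rot(st["tool_rot"]);print(st["joint_pos"].round(2))
print(st["position"],st["finger_gap"],Rt.round(3),Rt.T@(np.array([518,-301.5,14.5])-st["position"]))
```

```text
[-0.17  0.69  0.97  1.82 -0.67  1.   -0.49]
[ 515.10206141 -306.46902297  108.56788844] 0.273184121247312 [[ 1.    -0.005 -0.   ]
 [-0.005 -1.    -0.002]
 [-0.     0.002 -1.   ]] [ 2.90998055 -5.17202763 94.05657349]
```

Call:
send_rows --motion '[[[3,-5,15],0,20],[[0,0,25],0,20],[[0,0,25],0,20],[[0,0,15],0,20],[[0,0,8],0,20],[[0,0,4],0,20],[[0,0,1.5],0,20],[[0,0,0],0,20]]'

```text
time_s: 14.52
position: [521.1, -297.5, 15.3]
tool_rot: [0.0, 1.0, -0.0, 0.0]
wrist_force: [-0.2, -0.3, -1.0]
finger_gap: 0.271
finger_force: 30.0
```

Call:
send_rows --motion '[[[0,0,0],0,50],[[0,0,0],0,50],[[0,0,0],0,50],[[0,0,0],0,50],[[0,0,0],0,50],[[0,0,-15],0,50],[[0,0,-30],0,70],[[0,0,-30],0,70],[[0,0,-20],0,70]]'

```text
time_s: 15.27
position: [520.8, -298.3, 113.2]
tool_rot: [0.001, 1.0, -0.001, 0.001]
wrist_force: [0.9, 0.4, 0.5]
finger_gap: 0.715
finger_force: 0.0
```

Run:
```python
from h import *
st=telemetry.read_state();Rt=rot(st["tool_rot"])
a=np.radians(64.2);Rn=np.array([[np.cos(a),np.sin(a),0],[np.sin(a),-np.cos(a),0],[0,0,-1]])
print(st["position"],Rn.T@(np.array([465.8,-22.5,5.5])-st["position"]))
c=cam("wrist",optics.get_image("wrist"),st); print(plane(c,(273,204),20))
```

```text
[ 520.84288741 -298.29839499  113.18279743] [ 224.35009573 -169.59218343  107.68279743]
[ 524.29208465 -297.53039006   20.        ]
```

Call:
send_rows --motion '[[[0,0,0],-7.1,70],[[0,0,0],-7.1,70],[[0,0,0],-7.1,70],[[0,0,0],-7.1,70],[[0,0,0],-7.1,70],[[0,0,0],-7.1,70],[[0,0,0],-7.1,70],[[0,0,0],-7.1,70],[[0,0,0],-7.1,70],[[0,0,0],0,70]]'

```text
time_s: 16.15
position: [520.4, -297.8, 110.8]
tool_rot: [0.0, 0.847, 0.531, 0.0]
wrist_force: [0.1, 0.3, -0.2]
finger_gap: 0.761
finger_force: 0.0
```

Call:
send_rows --motion '[[[28,-21.2,0],0,70],[[28,-21.2,0],0,70],[[28,-21.2,0],0,70],[[28,-21.2,0],0,70],[[28,-21.2,0],0,70],[[28,-21.2,0],0,70],[[28,-21.2,0],0,70],[[28,-21.2,0],0,70],[[0,0,20],0,70],[[0,0,20],0,70],[[0,0,0],0,70]]'

```text
time_s: 17.07
position: [465.4, -20.3, 68.0]
tool_rot: [-0.001, 0.849, 0.528, -0.001]
wrist_force: [-0.8, 0.1, -0.4]
finger_gap: 0.762
finger_force: 0.0
```

Run:
```python
import m; from h import *
st=m.st;Rt=m.Rt;print(st["position"],st["joint_pos"].round(2), np.degrees(np.arctan2(Rt[1,0],Rt[0,0])),Rt.T@(np.array([465.8,-22.5,5.5])-st["position"]))
g=cv2.cvtColor(m.r["color"],6)
for v in (170,200): print(v,g[v,230:330:4].tolist())
t=optics.get_image("top"); ct=cam("top",t); g=cv2.cvtColor(t["color"],6)
# tube in tray: bright / dark pattern
p=proj(ct,[520,-299,33]);print(p)
cv2.imwrite("pics/tw.png",np.vstack([cv2.resize(m.r["color"],(400,300)),cv2.resize(t["color"][195:270,315:415],(400,300),interpolation=2)]))
```

```text
blob [274. 253.] [114.  39.] 90.0 [459.2 -34.4  15. ]
[465.4241213  -20.28433645  67.95816045] [-0.57  0.46  0.66  2.16 -0.46  0.66 -0.04] 63.76762595691501 [-1.71378418  1.49444262 62.45720008]
170 [106, 107, 197, 190, 182, 188, 143, 88, 94, 98, 99, 118, 124, 130, 132, 118, 109, 99, 118, 119, 117, 116, 132, 130, 129]
200 [195, 192, 191, 192, 192, 192, 162, 86, 93, 99, 99, 107, 124, 129, 132, 119, 107, 107, 118, 119, 118, 160, 215, 217, 217]
[363.41856913 232.1365332 ]
```

View pics/tw.png

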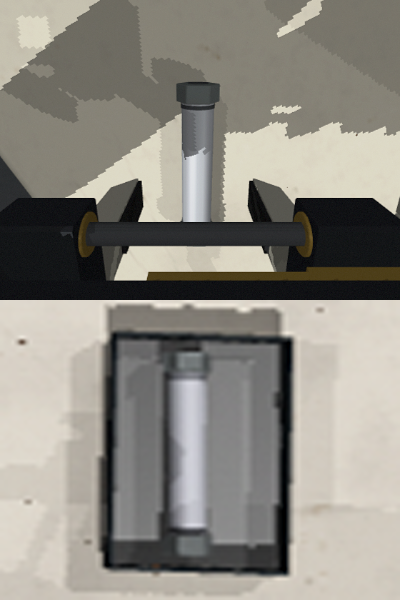

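The full tube stands centred between the fingers, with its far cap at (198,92) in the upper crop. In the lower crop the empty tube lies flat in the tray.

Call:
send_rows --motion '[[[-1.5,1.5,20],0,60],[[0,0,20],0,50],[[0,0,14],0,40],[[0,0,6],0,20],[[0,0,0],0,20],[[0,0,0],0,20],[[0,0,0],0,20],[[0,0,0],0,20],[[0,0,0],0,20],[[0,0,0],0,20],[[0,0,0],0,20],[[0,0,0],0,20]]'

```text
time_s: 18.17
position: [467.9, -23.5, 10.6]
tool_rot: [0.0, 0.849, 0.529, 0.0]
wrist_force: [-1.4, -0.4, 7.1]
finger_gap: 0.279
finger_force: 30.0
```

Call:
send_rows --motion '[[[0,0,-10],0,20],[[0,0,-25],0,20],[[0,0,-35],0,20],[[0,0,-35],-7.1,20],[[0,0,-35],-7.1,20],[[0,0,-35],-7.1,20],[[0,0,-35],-7.1,20],[[0,0,-35],-7.1,20],[[0,0,-20],-7.1,20],[[0,0,-15],-7.1,20],[[0,0,0],-7.1,20],[[0,0,0],-4,20]]'

```text
time_s: 19.17
position: [467.8, -24.0, 291.5]
tool_rot: [0.001, 0.462, 0.887, 0.001]
wrist_force: [-0.5, -0.5, -4.2]
finger_gap: 0.275
finger_force: 30.0
```

Run:
```python
import m; from h import *
st=m.st;Rt=m.Rt;print(st["position"],st["joint_pos"].round(2),st["wrist_force"], np.degrees(np.arctan2(Rt[1,0],Rt[0,0])))
for p in [(610.6,239.4,95)]: print(proj(m.c,p), Rt.T@(np.array(p)-st["position"]))
```

```text
blob [270. 249.] [42. 50.] 90.0 [ 532.7 -121.8   15. ]
[467.76362761 -23.96988863 291.53599284] [-0.62  0.11  0.64  1.88 -0.07  1.17  0.65] [-0.51928195 -0.52630573 -4.22795579] 125.01902407892239
[581.85666053  22.47129864] [133.89418749 267.63468161 197.06939831]
```

Call:
send_rows --motion '[[[0,20,0],0,20],[[0,35,0],0,20],[[0,35,0],0,20],[[0,35,0],0,20],[[0,20,0],0,20],[[0,5,0],0,20],[[0,0,0],0,20]]'

```text
time_s: 19.8
position: [591.4, 62.7, 289.3]
tool_rot: [-0.0, 0.464, 0.886, -0.001]
wrist_force: [-0.2, -0.4, -2.5]
finger_gap: 0.278
finger_force: 30.0
```

Run:
```python
import m; from h import *
st=m.st;Rt=m.Rt;print(st["position"],st["joint_pos"].round(2))
a=np.radians(34.8);b=np.array([np.cos(a),np.sin(a),0]);l=np.array([-b[1],b[0],0]);z=np.array([0,0,1]);s=np.array([610.6,239.4,95])
n=-np.sin(np.radians(40))*b+np.cos(np.radians(40))*z; xs=np.cos(np.radians(40))*b+np.sin(np.radians(40))*z
im=m.r["color"].copy()
for nm,P in dict(seat=s,c1=s+42*l,c2=s-42*l,L=s+26*b+85*z+85*l,Rr=s+26*b+85*z-85*l,j1=s+42*l+18*n).items():
    p=proj(m.c,P);print(nm,p.round(1));cv2.circle(im,tuple(p.round().astype(int).tolist()),2,(0,0,255),-1)
np.savez("w5.npz",K=m.c[0],R=m.c[1],t=m.c[2]);cv2.imwrite("pics/w5raw.png",m.r["color"])
cv2.imwrite("pics/w5.png",cv2.resize(im,(784,588)))
```

```text
blob [272. 252.] [21. 82.] 2.0825650691986084 [659. -37.  15.]
[591.40824846  62.70980857 289.25997836] [-0.62  0.37  0.6   1.59 -0.22  1.25  0.62]
seat [408.4  21.3]
c1 [413.9 -35.1]
c2 [403.2  73.3]
L [ 521.7 -167.1]
Rr [473.  134.6]
j1 [405.5 -40.3]
```

View pics/w5.png

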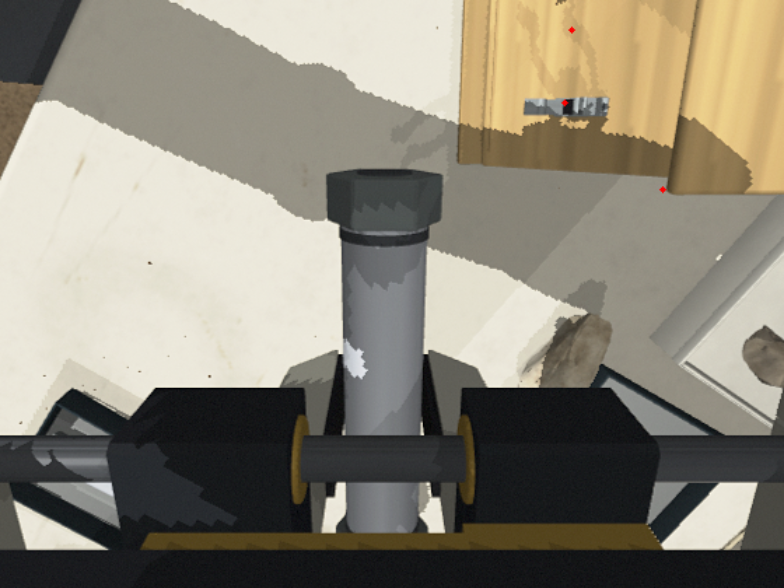

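The predicted points fall on the clip (566,106) and the ledge corner (668,193), so the rack estimate is good to about 2 mm. The interface offers no direct tilt, so I raise the arm in the rack's heading and see how the tool behaves at the wrist limit.

Call:
send_rows --motion '[[[5,0,-35],0,20],[[20,-2,-35],0,20],[[29,-2,-25],0,20],[[29,-2,-25],0,20],[[29,-2,-25],0,20],[[29,-2,-25],0,20],[[29,-2,-25],0,20],[[29,-2,-25],0,20],[[29,-2,-25],0,20],[[29,-2,-25],0,20],[[29,-2,-25],0,20],[[0,0,-10],0,20]]'

```text
time_s: 20.85
position: [408.1, 288.7, 597.8]
tool_rot: [-0.001, 0.462, 0.887, 0.002]
wrist_force: [1.1, 1.5, -4.0]
finger_gap: 0.273
finger_force: 30.0
```

Run:
```python
from h import *
st=telemetry.read_state();print(st["position"],st["joint_pos"].round(3),st["joint_pos"][[1,3,5]].sum(),rot(st["tool_rot"])[:,2])
```

```text
[408.11815569 288.65503158 597.76750344] [-1.094  0.162  0.495  1.082 -0.085  1.913 -0.023] 3.1569799220836634 [ 3.41840252e-04  4.16201523e-03 -9.99991280e-01]
```

Call:
send_rows --motion '[[[0,0,-25],0,20],[[0,0,-25],0,20],[[0,0,-25],0,20],[[0,0,-25],0,20],[[0,0,-25],0,20],[[0,0,-25],0,20]]'

```text
time_s: 21.35
position: [399.4, 274.3, 670.1]
tool_rot: [0.02, 0.466, 0.884, 0.04]
wrist_force: [-0.2, 0.7, -3.1]
finger_gap: 0.269
finger_force: 30.0
```

```bash
cat > s.py <<'E'
from h import *
st=telemetry.read_state();Rt=rot(st["tool_rot"]);z=Rt[:,2];print(st["time_s"],st["position"].round(1),st["joint_pos"].round(3),"z",z.round(3),"tilt",np.degrees(np.arccos(-z[2])),"head",np.degrees(np.arctan2(z[1],z[0])),"x",Rt[:,0].round(3),st["wrist_force"])
E
python3 s.py
```

```text
21.35 [399.4 274.3 670.1] [-1.204  0.132  0.638  0.942 -0.091  2.002 -0.014] z [ 0.073  0.052 -0.996] tilt 5.111426392122469 head 35.415328325169185 x [-0.565  0.825  0.002] [-0.19291258  0.66837994 -3.09089016]
```

The tool tilts outward at the wrist limit, with the right heading of 35°. I keep pushing that way.

Call:
send_rows --motion '[[[0,0,-30],0,20],[[0,0,-30],0,20],[[0,0,-30],0,20],[[0,0,-30],0,20],[[0,0,-30],0,20],[[0,0,-30],0,20],[[0,0,-30],0,20],[[0,0,-30],0,20]]'

```text
time_s: 22.02
position: [370.6, 255.2, 738.5]
tool_rot: [0.053, 0.46, 0.879, 0.111]
wrist_force: [0.7, -0.2, -3.4]
finger_gap: 0.27
finger_force: 30.0
```

```bash
python3 s.py
```

```text
22.0167 [370.6 255.2 738.5] [-1.436 -0.     0.719  0.893  0.019  2.003 -0.099] z [ 0.195  0.147 -0.97 ] tilt 14.101085643196022 head 36.98108429227109 x [-0.572  0.821  0.009] [ 0.7176098  -0.20429932 -3.39868214]
```

Call:
send_rows --motion '[[[0,0,-41],0,20],[[0,0,-41],0,20],[[0,0,-41],0,20],[[0,0,-41],0,20],[[0,0,-41],0,20],[[0,0,-41],0,20],[[0,0,-41],0,20],[[0,0,-41],0,20]]'

```text
time_s: 22.68
position: [345.7, 227.4, 783.1]
tool_rot: [0.072, 0.458, 0.871, 0.158]
wrist_force: [0.9, -0.7, -3.4]
finger_gap: 0.274
finger_force: 30.0
```

```bash
python3 s.py
```

```text
22.6833 [345.7 227.4 783.1] [-0.389 -0.016 -0.324  0.804  0.015  2.003 -0.102] z [ 0.271  0.21  -0.939] tilt 20.054794948431194 head 37.74405568578565 x [-0.569  0.822  0.019] [ 0.87422877 -0.70468024 -3.3700849 ]
```

Call:
send_rows --motion '[[[0,12,-40],0,20],[[0,12,-40],0,20],[[0,12,-40],0,20],[[0,12,-40],0,20],[[0,14,-40],0,20],[[0,14,-40],0,20],[[0,14,-40],0,20],[[0,14,-40],0,20]]'

```text
time_s: 23.35
position: [317.9, 199.4, 894.0]
tool_rot: [0.126, 0.446, 0.844, 0.272]
wrist_force: [0.3, 0.8, -2.7]
finger_gap: 0.274
finger_force: 30.0
```

```bash
python3 s.py
```

```text
23.35 [317.9 199.4 894. ] [ 0.113 -0.066 -0.624  0.583 -0.124  2.003 -0.01 ] z [ 0.455  0.347 -0.821] tilt 34.86456877743568 head 37.31792434871612 x [-0.571  0.82   0.03 ] [ 0.27292623  0.79079974 -2.65963312]
```

Call:
send_rows --motion '[[[-12,18,-36],0,20],[[-12,18,-36],0,20],[[-12,18,-36],0,20],[[0,0,0],0,20]]'

```text
time_s: 23.68
position: [328.6, 160.9, 933.7]
tool_rot: [0.149, 0.44, 0.829, 0.312]
wrist_force: [-0.4, 0.1, -2.8]
finger_gap: 0.278
finger_force: 30.0
```

```bash
python3 s.py
```

```text
23.6833 [328.6 160.9 933.7] [-0.209 -0.078 -0.201  0.514 -0.176  2.003  0.047] z [ 0.521  0.387 -0.761] tilt 40.469037835233564 head 36.58460523077495 x [-0.569  0.822  0.028] [-0.40807997  0.12137567 -2.81035821]
```

```bash
cat > g.py <<'E'
from h import *
def frame(yaw,s):
    a=np.radians(yaw);b=np.array([np.cos(a),np.sin(a),0]);l=np.array([-b[1],b[0],0]);z=np.array([0,0,1.]);t=np.radians(40)
    return np.array(s,float),b,l,z,-np.sin(t)*b+np.cos(t)*z,np.cos(t)*b+np.sin(t)*z
D=4.4
def go(target,st):
    Rt=rot(st["tool_rot"]); return Rt.T@(target-(st["position"]-D*Rt[:,2]))
E
python3 - <<'E'
from g import *
st=telemetry.read_state(); s,b,l,z,n,xs=frame(34.8,[610.6,239.4,95])
for P in (s+150*n-70*xs,s+150*n): print(P.round(1),go(P,st).round(1))
E
```

```text
[487.4 153.8 164.9] [-118.  -400.5  669.3]
[531.4 184.4 209.9] [-116.6 -330.5  669.8]
```

Call:
send_rows --motion '[[[-3,-9,15],0,20],[[-5.5,-18.5,31],0,20],[[-5.5,-18.5,31],0,20],[[-5.5,-18.5,31],0,20],[[-5.5,-18.5,31],0,20],[[-5.5,-18.5,31],0,20],[[-5.5,-18.5,31],0,20],[[-5.5,-18.5,31],0,20],[[-5.5,-18.5,31],0,20],[[-5.5,-18.5,31],0,20],[[-5.5,-18.5,31],0,20]]'

```text
time_s: 24.6
position: [404.6, 160.8, 557.4]
tool_rot: [0.146, 0.438, 0.831, 0.31]
wrist_force: [0.9, 0.6, -3.1]
finger_gap: 0.275
finger_force: 30.0
```

```bash
python3 s.py
python3 - <<'E'
from g import *
st=telemetry.read_state(); s,b,l,z,n,xs=frame(34.8,[610.6,239.4,95])
print(go(s+150*n-70*xs,st).round(1))
E
```

```text
24.6 [404.6 160.8 557.4] [-0.177 -0.387 -0.079  1.834 -0.317  1.051  0.407] z [ 0.514  0.387 -0.766] tilt 40.03112644936182 head 36.98020029306599 x [-0.574  0.818  0.029] [ 0.88614416  0.61129516 -3.05896508]
[ -64.5 -202.4  344.7]
```

Run:
```python
from g import *
st=telemetry.read_state(); s,b,l,z,n,xs=frame(34.8,[610.6,239.4,95])
print(go(s+170*n-20*xs,st).round(1))
```

```text
[ -63.2 -152.4  324.7]
```

Call:
send_rows --motion '[[[-6,-10,33],0,20],[[-6,-10,33],0,20],[[-6,-10,33],0,20],[[-6,-10,33],0,20],[[-6,-10,33],0,20]]'

```text
time_s: 25.02
position: [475.1, 179.4, 398.9]
tool_rot: [0.146, 0.438, 0.831, 0.31]
wrist_force: [1.0, -0.1, -3.6]
finger_gap: 0.279
finger_force: 30.0
```

```bash
python3 s.py
python3 - <<'E'
from g import *
st=telemetry.read_state(); s,b,l,z,n,xs=frame(34.8,[610.6,239.4,95])
print(go(s+170*n-20*xs,st).round(1))
E
```

```text
25.0167 [475.1 179.4 398.9] [-0.241 -0.219 -0.055  2.109 -0.407  0.622  0.558] z [ 0.514  0.387 -0.766] tilt 40.046577871357364 head 37.01726999010267 x [-0.574  0.818  0.029] [ 0.96417157 -0.10516305 -3.63662515]
[ -33.5 -103.4  159.9]
```

```bash
cat > kin.py <<'E'
import numpy as np, itertools
from scipy.optimize import least_squares
from scipy.spatial.transform import Rotation as R
S=[([-1.4426,.4352,.02497,1.5741,-.01159,1.13397,-.07509],(142.9,607.9,225.9),(0,0,-1)),
([-.75,.26,.8,1.74,-.19,1.22,-.04],(530.8,15.6,299.1),(0,0,-1)),
([-.628,.422,.742,2.148,-.432,.723,-.048],(464.5,-22.2,93.8),(0,0,-1)),
([-.17,.69,.97,1.82,-.67,1.0,-.49],(515.1,-306.5,108.6),(0,0,-1)),
([-1.094,.162,.495,1.082,-.085,1.913,-.023],(408.1,288.7,597.8),(0,0,-1)),
([-1.204,.132,.638,.942,-.091,2.002,-.014],(399.4,274.3,670.1),(.073,.052,-.996)),
([-.209,-.078,-.201,.514,-.176,2.003,.047],(328.6,160.9,933.7),(.521,.387,-.761)),
([-.177,-.387,-.079,1.834,-.317,1.051,.407],(404.6,160.8,557.4),(.514,.387,-.766)),
([-.241,-.219,-.055,2.109,-.407,.622,.558],(475.1,179.4,398.9),(.514,.387,-.766)),
([.113,-.066,-.624,.583,-.124,2.003,-.01],(317.9,199.4,894.),(.455,.347,-.821))]
Z=lambda a:R.from_euler('z',a).as_matrix(); Y=lambda a:R.from_euler('y',a).as_matrix()
def fk(v,q,sg):
    h,d1,d2,L,e1,e2,e3,y0=v[:8]; s1,s3,s5=sg
    A=Z(y0+s1*q[0])@Y(q[1]); p=np.array([0,0,h])+A@[e1,0,d1]
    B=A@Z(s3*q[2])@Y(q[3]); p=p+B@[e2,0,d2]
    C=B@Z(s5*q[4])@Y(q[5]); p=p+C@[e3,0,L]
    return p,C
def fit(sg):
    f=lambda v:np.concatenate([np.r_[fk(v,q,sg)[0]-p,200*(fk(v,q,sg)[1][:,2]-z)] for q,p,z in S])
    return least_squares(f,[300,400,400,250,0,0,0,0])
if __name__=="__main__":
    o=sorted([(fit(s).cost,s) for s in itertools.product((1,-1),repeat=3)])[:3]; print(o); print(fit(o[0][1]).x.round(3))
E
python3 kin.py
```

```text
[(np.float64(803.2353248726886), (-1, -1, -1)), (np.float64(60070.29443963306), (-1, -1, 1)), (np.float64(190486.32019352782), (-1, 1, -1))]
[ 2.32839e+02  5.51633e+02  4.26033e+02  3.23276e+02  1.04430e+01
 -3.94100e+00 -9.28900e+00 -9.00000e-02]
```

```bash
cat > ik.py <<'E'
from kin import *; from g import frame
sg=(-1,-1,-1); v=fit(sg).x
lo=np.array([-2.62,-.44,-1.27,.08,-1.32,.12,-2.74]);hi=np.array([2.62,2.09,1.32,2.57,4.46,2,2.74])
s,b,l,z3,n,xs=frame(34.8,[610.6,239.4,95])
def ik(c,tau,q0):
    t=np.radians(tau); zt=np.sin(t)*b-np.cos(t)*z3; P=c+4.4*zt
    f=lambda q:np.r_[fk(v,q,sg)[0]-P,300*(fk(v,q,sg)[1][:,2]-zt),0.01*(q-q0)]
    return least_squares(f,np.clip(q0,lo+1e-3,hi-1e-3),bounds=(lo,hi))
if __name__=="__main__":
    cur=np.array([-.241,-.219,-.055,2.109,-.407,.622,.558]); rng=np.random.default_rng(0)
    for tau in (25,30,35,40,45):
      for zz in (170,100,60,20,7):
        r=ik(s+zz*n,tau,cur); best=[]
        for _ in range(12):
            rr=ik(s+zz*n,tau,rng.uniform(lo,hi)); 
            if np.abs(rr.fun[:6]).max()<2: best.append(rr.x.round(2)[[0,1,2,3,4,5]])
        print(tau,zz,"local err",np.abs(r.fun[:6]).max().round(1),r.x.round(2)[:6],"n",len(best),best[0] if best else "")
E
python3 ik.py
```

```text
25 170 local err 0.0 [-0.29  0.13 -0.05  2.13 -0.3   0.49] n 9 [-1.11  0.2   0.91  2.12 -0.65  0.59]
25 100 local err 0.0 [-0.33  0.27 -0.05  2.1  -0.34  0.37] n 8 [-1.14  0.43  1.02  2.09 -1.03  0.65]
25 60 local err 0.0 [-0.35  0.35 -0.05  2.08 -0.37  0.31] n 10 [ 0.27  0.48 -0.87  2.07  0.74  0.4 ]
25 20 local err 0.0 [-0.36  0.43 -0.05  2.05 -0.39  0.26] n 9 [ 0.42  0.81 -1.27  2.02  1.29  0.72]
25 7 local err 0.0 [-0.37  0.46 -0.06  2.04 -0.4   0.25] n 6 [-0.28  0.46 -0.17  2.04 -0.18  0.23]
30 170 local err 0.0 [-0.25  0.11 -0.07  2.19 -0.48  0.39] n 9 [-0.08  0.12 -0.26  2.19 -0.42  0.37]
30 100 local err 0.0 [-0.25  0.26 -0.13  2.17 -0.54  0.25] n 8 [-0.03  0.28 -0.39  2.17 -0.23  0.22]
30 60 local err 0.0 [-0.24  0.35 -0.17  2.14 -0.55  0.18] n 10 [ 0.04  0.38 -0.51  2.14  0.23  0.16]
30 20 local err 0.0 [-0.23  0.43 -0.21  2.11 -0.52  0.12] n 8 [ 0.31  0.62 -0.97  2.09  1.29  0.38]
30 7 local err 0.0 [-0.29  0.45 -0.15  2.1  -0.71  0.12] n 7 [-0.29  0.45 -0.15  2.1  -0.71  0.12]
35 170 local err 0.0 [-0.21  0.1  -0.1   2.25 -0.78  0.3 ] n 7 [-0.07  0.1  -0.25  2.25 -0.73  0
[... 714 characters left out ...]
 local err 23.0 [-0.17  0.42 -0.25  2.13 -1.32  0.12] n 6 [-0.8   0.49  0.57  2.21  4.33  0.5 ]
40 7 local err 25.0 [-0.19  0.45 -0.24  2.11 -1.32  0.12] n 5 [-1.22  0.91  1.32  2.19  4.38  1.09]
45 170 local err 8.4 [ 0.65  0.17 -1.04  2.32 -1.32  0.12] n 3 [ 0.44  0.14 -0.79  2.35  4.46  0.18]
45 100 local err 23.9 [ 0.18  0.28 -0.58  2.24 -1.32  0.12] n 7 [ 0.44  0.4  -0.93  2.3   2.84  0.17]
45 60 local err 31.7 [ 0.04  0.35 -0.45  2.18 -1.32  0.12] n 7 [ 0.58  0.73 -1.27  2.28  2.13  0.49]
45 20 local err 38.6 [-0.05  0.43 -0.37  2.12 -1.32  0.12] n 9 [-1.04  0.64  0.95  2.26  4.22  0.82]
45 7 local err 40.6 [-0.07  0.46 -0.35  2.1  -1.32  0.12] n 6 [ 0.5   0.91 -1.27  2.24  2.17  0.63]
```

```bash
cat > sim.py <<'E'
from ik import *
cur=np.array([-.241,-.219,-.055,2.109,-.407,.622,.558])
for r in (440,500,560):
  for zz in (350,300,250,200,150):
    o=[]
    for tau in (40,33):
        x=ik(np.array([r*b[0],r*b[1],zz]),tau,cur); o+= [tau,np.abs(x.fun[:6]).max().round(1),x.x.round(2)[[0,1,2,3,4,5]].tolist()]
    print(r,zz,o)
# 33/34 deg feasibility at seat
for tau in (32,33,34,35):
  q=cur
  for zz in (170,120,80,50,30,20,12,8):
    x=ik(s+zz*n,tau,q); q=x.x
  print(tau,np.abs(x.fun[:6]).max().round(1),q.round(2))
E
python3 sim.py
```

```text
440 350 [40, np.float64(0.0), [-0.32, -0.33, -0.28, 2.31, -0.32, 0.47], 33, np.float64(0.0), [-0.31, -0.29, -0.29, 2.22, -0.21, 0.63]]
440 300 [40, np.float64(0.0), [-0.34, -0.27, -0.29, 2.41, -0.36, 0.31], 33, np.float64(0.0), [-0.33, -0.23, -0.31, 2.32, -0.21, 0.48]]
440 250 [40, np.float64(0.0), [-0.41, -0.18, -0.27, 2.5, -0.42, 0.13], 33, np.float64(0.0), [-0.34, -0.16, -0.32, 2.41, -0.2, 0.31]]
440 200 [40, np.float64(7.8), [0.36, -0.14, -1.02, 2.52, -1.32, 0.12], 33, np.float64(0.0), [-0.38, -0.06, -0.32, 2.49, -0.12, 0.13]]
440 150 [40, np.float64(23.4), [-1.94, 0.09, 1.32, 2.51, -1.32, 0.12], 33, np.float64(0.0), [0.21, 0.12, -0.98, 2.53, 1.84, 0.13]]
500 350 [40, np.float64(0.0), [-0.33, -0.2, -0.31, 2.23, -0.21, 0.41], 33, np.float64(0.0), [-0.35, -0.16, -0.3, 2.13, -0.12, 0.59]]
500 300 [40, np.float64(0.0), [-0.35, -0.14, -0.32, 2.32, -0.2, 0.26], 33, np.float64(0.0), [-0.38, -0.11, -0.3, 2.23, -0.09, 0.44]]
500 250 [40, np.float64(0.0), [0.38, -0.09, -1.06, 2.39, -0.63, 0.12], 33, np.float64(0.0), [-0.42, -0.04, -0.28, 2.31, -0.03, 0.29]]
500 200 [40, np.float64(7.1), [-
[... 387 characters left out ...]
0.0), [-0.44, -0.02, -0.26, 2.21, -0.01, 0.25], 33, np.float64(0.0), [-0.46, 0.01, -0.24, 2.12, 0.01, 0.44]]
560 250 [40, np.float64(0.0), [-0.05, 0.07, -0.69, 2.28, 0.54, 0.12], 33, np.float64(0.0), [-0.54, 0.07, -0.17, 2.2, 0.06, 0.3]]
560 200 [40, np.float64(5.7), [-1.29, 0.17, 0.66, 2.31, -1.32, 0.12], 33, np.float64(0.0), [-0.69, 0.15, -0.0, 2.26, 0.0, 0.15]]
560 150 [40, np.float64(19.2), [-1.13, 0.24, 0.49, 2.3, -1.32, 0.12], 33, np.float64(0.8), [-1.09, 0.26, 0.44, 2.3, -1.32, 0.12]]
32 0.0 [-0.32  0.45 -0.1   2.11 -1.22  0.12  0.56]
33 1.8 [-0.32  0.45 -0.1   2.12 -1.32  0.12  0.56]
34 5.1 [-0.3   0.45 -0.12  2.12 -1.32  0.12  0.56]
35 8.5 [-0.28  0.45 -0.14  2.12 -1.32  0.12  0.56]
```

Call:
send_rows --motion '[[[-4.2,-13,30],0,20],[[-4.2,-13,30],0,20],[[-4.2,-13,30],0,20],[[-4.2,-13,30],0,20],[[-4.2,-13,30],0,20],[[-4.2,-13,30],0,20],[[-4.2,-13,30],0,20],[[0,0,0],0,20]]'

```text
time_s: 25.68
position: [526.2, 197.6, 229.9]
tool_rot: [0.144, 0.434, 0.834, 0.309]
wrist_force: [-0.1, -0.8, -1.8]
finger_gap: 0.274
finger_force: 30.0
```

```bash
cat >> s.py <<'E'
from g import *
s,b,l,zz,n,xs=frame(34.8,[610.6,239.4,95])
c=st["position"]-D*Rt[:,2]-s; print("tube in seat frame x,y,z",c@xs,c@l,c@n,"axis xs,n comps",Rt[:,0]@xs,Rt[:,0]@n,"tool tilt in rack plane",np.degrees(np.arctan2(z@b,-z[2])),"go(20,off0)",go(s+90*n-10*xs,st).round(1))
E
python3 s.py
```

```text
25.6833 [526.2 197.6 229.9] [-0.199  0.091 -0.121  2.301 -1.186  0.22   1.402] z [ 0.509  0.39  -0.767] tilt 39.876875929132176 head 37.47661601327082 x [-0.582  0.813  0.028] [-0.12915657 -0.79107641 -1.77797519]
tube in seat frame x,y,z 15.358719468568433 13.704529448582532 167.61224205830987 axis xs,n comps 0.007288995342221008 0.029920201056185827 tool tilt in rack plane 39.84610621201186 go(20,off0) [-16.2 -25.   77.2]
```

Call:
send_rows --motion '[[[-3,-5,13],0,20],[[-3,-5,13],0,20],[[-3,-5,13],0,20],[[-3,-5,13],0,20],[[-3,-5,13],0,20],[[0,0,10],0,20]]'

```text
time_s: 26.18
position: [562.0, 196.6, 181.3]
tool_rot: [0.136, 0.435, 0.839, 0.297]
wrist_force: [-0.5, 0.9, -3.6]
finger_gap: 0.276
finger_force: 30.0
```

```bash
python3 s.py
```

```text
26.1833 [562.  196.6 181.3] [ 0.089  0.263 -0.434  2.243 -1.316  0.118  1.595] z [ 0.487  0.381 -0.786] tilt 38.18520945565355 head 38.031902854725914 x [-0.585  0.81   0.03 ] [-0.5136138   0.91682469 -3.64329769]
tube in seat frame x,y,z 6.31175625225077 -7.551254997493375 111.85399818640475 axis xs,n comps 0.005856000637374856 0.0346807296618978 tool tilt in rack plane 38.140901947395065 go(20,off0) [  6.7 -15.6  22.6]
```

Call:
send_rows --motion '[[[2,-2,13],0,20],[[2,-2,13],0,20],[[2,-2,13],0,20],[[2,-1,13],0,20],[[0,0,10],0,20],[[0,0,0],0,20]]'

```text
time_s: 26.68
position: [588.8, 223.8, 149.7]
tool_rot: [0.121, 0.432, 0.847, 0.286]
wrist_force: [0.0, 0.4, -2.9]
finger_gap: 0.275
finger_force: 30.0
```

```bash
sed -i 's/90\*n-10\*xs/35*n/' s.py; python3 s.py
```

```text
26.6833 [588.8 223.8 149.7] [-0.071  0.352 -0.304  2.18  -1.317  0.118  1.581] z [ 0.452  0.381 -0.807] tilt 36.215950501108225 head 40.10918379376223 x [-0.598  0.801  0.043] [ 0.02457396  0.40945383 -2.87703009]
tube in seat frame x,y,z 14.899623484077605 -0.6081830745471641 63.520023380667276 axis xs,n comps 0.0017519206093229095 0.054677039453252724 tool tilt in rack plane 36.098604359647545 go(20,off0) [ -1.  -12.9  29.5]
```

Call:
send_rows --motion '[[[0,-4,7],0,20],[[-1,-4,7],0,20],[[0,-4,7],0,20],[[0,-1,7],0,20],[[0,0,0],0,20]]'

```text
time_s: 27.1
position: [597.5, 224.3, 130.3]
tool_rot: [0.112, 0.433, 0.849, 0.28]
wrist_force: [0.7, -0.1, -3.2]
finger_gap: 0.272
finger_force: 30.0
```

```bash
sed -i 's/35\*n/24*n/' s.py; python3 s.py
```

```text
27.1 [597.5 224.3 130.3] [-0.072  0.399 -0.298  2.159 -1.317  0.118  1.595] z [ 0.433  0.379 -0.818] tilt 35.13428801654379 head 41.187388797388465 x [-0.6    0.799  0.053] [ 0.7048313  -0.06284602 -3.16239384]
tube in seat frame x,y,z 8.225504651440632 -5.201679353870289 43.867538663480616 axis xs,n comps 0.005800289146765498 0.06376088567061243 tool tilt in rack plane 34.96655128427924 go(20,off0) [ 3.9 -6.5 20.8]
```

Call:
send_rows --motion '[[[1.5,-3,7],0,20],[[1.5,-3,7],0,20],[[1.5,-3,7],0,20],[[0,0,0],0,20]]'

```text
time_s: 27.43
position: [601.2, 231.1, 116.6]
tool_rot: [0.105, 0.433, 0.852, 0.275]
wrist_force: [-0.6, -0.3, -5.0]
finger_gap: 0.274
finger_force: 30.0
```

```bash
sed -i 's/24\*n/19*n/' s.py; python3 s.py
```

```text
27.4333 [601.2 231.1 116.6] [-0.1    0.428 -0.279  2.144 -1.317  0.118  1.593] z [ 0.418  0.378 -0.826] tilt 34.27566785864339 head 42.14161942814766 x [-0.604  0.795  0.059] [-0.62380891 -0.32052634 -4.98443568]
tube in seat frame x,y,z 4.786986855919075 -1.739829144113065 28.91885110688658 axis xs,n comps 0.00553961521260613 0.07177747954062531 tool tilt in rack plane 34.05650528704958 go(20,off0) [ 1.  -3.7 10.5]
```

Call:
send_rows --motion '[[[0.5,-2.5,4],0,20],[[0.5,-2,4],0,20],[[0,-1,4],0,20],[[0,0,0],0,20]]'

```text
time_s: 27.77
position: [603.8, 232.2, 108.2]
tool_rot: [0.102, 0.433, 0.853, 0.272]
wrist_force: [-1.6, -1.3, -3.1]
finger_gap: 0.274
finger_force: 30.0
```

```bash
python3 s.py
python3 - <<'E'
from h import *
a=optics.get_image("scene")["color"];b=optics.get_image("top")["color"]
A=cv2.resize(a[105:225,140:260],(400,400),interpolation=2)
B=cv2.resize(b[130:250,95:215],(400,400),interpolation=2)
cv2.imwrite("pics/f.png",np.hstack([A,B]))
E
```

```text
27.7667 [603.8 232.2 108.2] [-0.107  0.446 -0.272  2.136 -1.317  0.118  1.596] z [ 0.41   0.376 -0.831] tilt 33.77467121137795 head 42.54383017192644 x [-0.604  0.794  0.061] [-1.55314888 -1.32962496 -3.07455041]
tube in seat frame x,y,z 1.5723127334404507 -2.366654396402998 20.708174038637754 axis xs,n comps 0.006499219723445817 0.074650990289746 tool tilt in rack plane 33.532534257050905 go(20,off0) [ 2.2 -1.4  2. ]
```

Call:
send_rows --motion '[[[0.5,0,3],0,20],[[0,0,3],0,20],[[0,0,3],0,20],[[0,0,0],0,20]]'

```text
time_s: 28.2
position: [607.4, 235.4, 102.5]
tool_rot: [0.1, 0.433, 0.854, 0.27]
wrist_force: [-3.5, -2.5, -8.4]
finger_gap: 0.271
finger_force: 30.0
```

```bash
python3 s.py
```

```text
28.2 [607.4 235.4 102.5] [-0.119  0.461 -0.262  2.126 -1.317  0.118  1.594] z [ 0.405  0.375 -0.834] tilt 33.490621348854674 head 42.82486649973995 x [-0.606  0.793  0.063] [-3.49660234 -2.49610247 -8.44178851]
tube in seat frame x,y,z 1.5498888931569705 -1.810749523651426 13.242368504640497 axis xs,n comps 0.006410271508817615 0.07681248952447843 tool tilt in rack plane 33.23165548387864 go(20,off0) [ 2.2 -2.2 -5.4]
```

Call:
send_rows --motion '[[[0,-1.5,0],0,20],[[0,-1.5,0],0,20],[[0,0,0],0,20],[[0,0,0],0,20]]'

```text
time_s: 28.53
position: [606.6, 234.7, 102.8]
tool_rot: [0.1, 0.432, 0.854, 0.271]
wrist_force: [-2.3, -2.3, -6.8]
finger_gap: 0.276
finger_force: 30.0
```

```bash
python3 s.py
```

```text
28.5333 [606.6 234.7 102.8] [-0.113  0.46  -0.267  2.128 -1.317  0.118  1.597] z [ 0.404  0.376 -0.834] tilt 33.522856208348635 head 42.92860501912296 x [-0.606  0.793  0.064] [-2.27276409 -2.34687206 -6.75474174]
tube in seat frame x,y,z 0.956379116175289 -1.9657730004288272 14.181376796038277 axis xs,n comps 0.006122733308342494 0.07790805651732575 tool tilt in rack plane 33.257014209793375 go(20,off0) [ 2.3 -1.5 -4.5]
```

Call:
send_rows --motion '[[[0,-2,1],0,20],[[0,-2,1],0,20],[[0,0,2],0,20],[[0,0,2],0,20],[[0,0,0],0,20]]'

```text
time_s: 28.95
position: [608.8, 235.0, 99.0]
tool_rot: [0.098, 0.432, 0.855, 0.27]
wrist_force: [-0.8, 0.3, -5.4]
finger_gap: 0.275
finger_force: 30.0
```

```bash
python3 s.py
```

```text
28.95 [608.8 235.   99. ] [-0.113  0.469 -0.266  2.122 -1.318  0.118  1.601] z [ 0.401  0.376 -0.835] tilt 33.36214569597882 head 43.12654886644411 x [-0.607  0.792  0.065] [-0.81450143  0.30971379 -5.40768677]
tube in seat frame x,y,z 0.06491800108022969 -2.9031669421273913 10.00081522520303 axis xs,n comps 0.005917650564844424 0.07950318993799065 tool tilt in rack plane 33.083854601866875 go(20,off0) [ 3.6 -1.1 -8.7]
```

Call:
send_rows --motion '[[[0.5,-0.5,2],0,20],[[0.5,0,1],0,20],[[0,0,0],0,20]]'

```text
time_s: 29.2
position: [609.5, 236.2, 97.0]
tool_rot: [0.098, 0.432, 0.855, 0.269]
wrist_force: [-0.2, -0.9, -4.2]
finger_gap: 0.268
finger_force: 30.0
```

```bash
python3 s.py
```

```text
29.2 [609.5 236.2  97. ] [-0.119  0.474 -0.262  2.12  -1.318  0.117  1.599] z [ 0.4    0.375 -0.836] tilt 33.229580737213325 head 43.18469001730406 x [-0.607  0.792  0.065] [-0.1559996  -0.94372727 -4.21257689]
tube in seat frame x,y,z -0.29238872449665204 -2.392617783755054 7.617916662251835 axis xs,n comps 0.006406037062003205 0.07972409503381817 tool tilt in rack plane 32.947955218176524 go(20,off0) [  3.3  -1.1 -11.1]
```

Call:
send_rows --motion '[[[0,0,0],0,32],[[0,0,0],0,40],[[0,0,0],0,44],[[0,0,0],0,44],[[0,0,0],0,44],[[0,0,0],0,44]]'

```text
time_s: 29.7
position: [608.9, 236.2, 96.8]
tool_rot: [0.097, 0.432, 0.855, 0.269]
wrist_force: [-0.4, 0.3, 0.3]
finger_gap: 0.483
finger_force: 0.0
```

Call:
send_rows --motion '[[[0,0,-6],0,44],[[0,0,-8],0,44],[[0,0,-8],0,44],[[0,0,-8],0,44],[[0,0,-8],0,0],[[0,0,0],0,0],[[0,0,0],0,0],[[0,0,0],0,0],[[0,0,0],0,0],[[0,0,0],0,0],[[0,0,0],0,0],[[0,0,0],0,0]]'

```text
time_s: 30.7
position: [593.6, 221.8, 128.1]
tool_rot: [0.097, 0.432, 0.855, 0.268]
wrist_force: [0.4, 0.4, 0.1]
finger_gap: 0.007
finger_force: 0.0
```

```bash
python3 s.py
python3 - <<'E'
from h import *
st=telemetry.read_state();print(st["finger_gap"])
w=optics.get_image("wrist")["color"];a=optics.get_image("scene")["color"];b=optics.get_image("top")["color"]
A=cv2.resize(a[105:225,140:260],(300,300),interpolation=2)
B=cv2.resize(b[130:250,95:215],(300,300),interpolation=2)
cv2.imwrite("pics/f2.png",np.hstack([cv2.resize(w,(500,375)),np.vstack([A,B])[:375 if 0 else 600][:, :300][0:375] if 0 else cv2.resize(np.vstack([A,B]),(188,375))]))
E
```

```text
30.7 [593.6 221.8 128.1] [-0.223  0.384 -0.098  2.148 -1.196  0.22   1.463] z [ 0.398  0.375 -0.837] tilt 33.166369084812025 head 43.2845558174759 x [-0.607  0.792  0.066] [0.37772299 0.35581098 0.08592466]
tube in seat frame x,y,z 3.467943100319253 -5.107202784568811 45.10580545751419 axis xs,n comps 0.006760649646569517 0.08049898699200435 tool tilt in rack plane 32.87826636787024 go(20,off0) [ 3.  -0.2 26.7]
0.007126794818962244
```

View pics/f2.png

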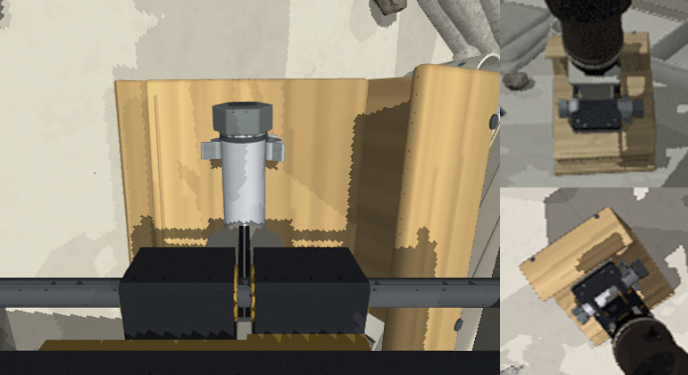

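The picture shows the tube in the clips, with the jaws embracing the barrel at (210,150) and (275,150) and no visible gap to the far clip. I now press its middle with the closed fingertips to make sure it is home.

Call:
send_rows --motion '[[[1,0,7],0,0],[[1,0,7],0,0],[[1,0,6],0,0],[[0,0,4],0,0],[[0,0,2],0,0],[[0,0,0],0,0]]'

```text
time_s: 31.35
position: [602.3, 233.8, 106.4]
tool_rot: [0.097, 0.433, 0.855, 0.268]
wrist_force: [0.2, 0.0, 1.0]
finger_gap: 0.004
finger_force: 0.0
```

```bash
python3 s.py
```

```text
31.35 [602.3 233.8 106.4] [-0.151  0.444 -0.218  2.132 -1.272  0.145  1.543] z [ 0.398  0.375 -0.837] tilt 33.160670433533774 head 43.26907606172163 x [-0.607  0.792  0.066] [0.21806213 0.01427377 1.03618322]
tube in seat frame x,y,z 0.19207727453748139 -0.2209898067198527 19.558673574156106 axis xs,n comps 0.0069269871098000075 0.08031881974845638 tool tilt in rack plane 32.8736448426539 go(20,off0) [ 0.2 -0.1  0.6]
```

Call:
send_rows --motion '[[[0,0,2],0,0],[[0,0,1.5],0,0],[[0,0,0],0,0]]'

```text
time_s: 31.6
position: [603.5, 234.5, 105.1]
tool_rot: [0.098, 0.432, 0.855, 0.269]
wrist_force: [-13.9, -8.4, 20.3]
finger_gap: 0.004
finger_force: 12.9
```

Call:
send_rows --motion '[[[0,0,2],0,0],[[0,0,2],0,0],[[0,0,0],0,0]]'

```text
time_s: 31.85
position: [604.0, 234.9, 104.3]
tool_rot: [0.099, 0.432, 0.855, 0.27]
wrist_force: [-45.0, -30.3, 67.2]
finger_gap: 0.002
finger_force: 42.4
```

```bash
python3 s.py
```

```text
31.85 [604.  234.9 104.3] [-0.128  0.453 -0.25   2.131 -1.298  0.126  1.573] z [ 0.402  0.375 -0.835] tilt 33.370824143550315 head 43.0420136751418 x [-0.607  0.792  0.064] [-44.98495437 -30.29116303  67.22577591]
tube in seat frame x,y,z 0.4138187457078639 -0.2791762519060289 16.63805548296602 axis xs,n comps 0.00585707530472803 0.07871911551441449 tool tilt in rack plane 33.098126949681685 go(20,off0) [ 0.5 -0.7 -2.3]
```

Call:
send_rows --motion '[[[0,0,-6],0,0],[[0,0,-15],0,0],[[0,0,-30],0,0],[[0,0,-35],0,0],[[0,0,-35],0,0],[[0,0,0],0,0],[[0,0,0],0,0]]'

```text
time_s: 32.43
position: [557.6, 191.2, 204.3]
tool_rot: [0.099, 0.432, 0.855, 0.27]
wrist_force: [-0.4, 0.8, -0.3]
finger_gap: 0.004
finger_force: 0.0
```

```bash
python3 s.py
python3 - <<'E'
from g import *
r=optics.get_image("wrist")
st0=dict(position=np.array([593.6,221.8,128.1]),tool_rot=[0.097,0.432,0.855,0.268])
c=cam("wrist",r,st0); s,b,l,z,n,xs=frame(34.8,[610.6,239.4,95])
for y in (-70,-56,-42): print(y,proj(c,s+y*l+15*n)/1.12,proj(c,s+y*l)/1.12)
st=telemetry.read_state();c=cam("wrist",r,st)
for y in (-70,-56,-42,42,56,70): print(y,proj(c,s+y*l+13*n).round())
g=cv2.cvtColor(r["color"],6); cv2.imwrite("pics/end.png",r["color"])
p=proj(c,s-42*l+13*n).astype(int); q=proj(c,s-75*l+13*n).astype(int)
print(p,q,g[q[1]-25:p[1]+20:2,p[0]].tolist())
print("row across barrel",g[p[1]-4 if 0 else int(proj(c,s-30*l)[1]),p[0]-50:p[0]+50:3].tolist(), p[0]-50)
E
```

```text
32.4333 [557.6 191.2 204.3] [-0.385  0.193  0.149  2.178 -0.899  0.385  1.17 ] z [ 0.402  0.376 -0.835] tilt 33.40536605654942 head 43.051189461700794 x [-0.607  0.792  0.064] [-0.3775351   0.75067582 -0.255452  ]
tube in seat frame x,y,z 16.34880182829317 -9.672098198624893 133.699697952656 axis xs,n comps 0.00535964644014558 0.07893730345193416 tool tilt in rack plane 33.13191748553331 go(20,off0) [  0.5  -2.5 116.2]
-70 [243.11660907 319.18213609] [245.85035411 305.6248663 ]
-56 [243.16724127 300.04284704] [245.93697257 287.50651226]
-42 [243.21944816 280.30831682] [246.02611135 268.86097075]
-70 [271. 283.]
-56 [271. 267.]
-42 [271. 251.]
42 [271. 144.]
56 [272. 125.]
70 [272. 105.]
[271 250] [271 288] [6, 13, 19, 20]
row across barrel [171, 172, 174, 175, 173, 181, 180, 172, 157, 165, 164, 160, 110, 144, 169, 184, 190, 195, 191, 185, 167, 120, 97, 134, 121, 122, 162, 157, 152, 149, 152, 163, 163, 168] 221
```

Run:
```python
import cv2
im=cv2.imread("pics/end.png"); g=cv2.cvtColor(im,6)
for u in (265,272,279): print(u,[(v,int(g[v,u])) for v in range(92,166,3)])
for v in (112,160,180): print(v,g[v,235:310:3].tolist())
```

```text
265 [(92, 148), (95, 149), (98, 148), (101, 149), (104, 149), (107, 75), (110, 140), (113, 138), (116, 136), (119, 133), (122, 129), (125, 123), (128, 187), (131, 66), (134, 188), (137, 183), (140, 182), (143, 184), (146, 182), (149, 182), (152, 181), (155, 183), (158, 184), (161, 184), (164, 182)]
272 [(92, 167), (95, 166), (98, 166), (101, 167), (104, 166), (107, 86), (110, 139), (113, 138), (116, 136), (119, 135), (122, 134), (125, 126), (128, 148), (131, 73), (134, 221), (137, 217), (140, 214), (143, 215), (146, 214), (149, 212), (152, 212), (155, 206), (158, 206), (161, 206), (164, 204)]
279 [(92, 166), (95, 159), (98, 155), (101, 157), (104, 157), (107, 74), (110, 138), (113, 137), (116, 137), (119, 132), (122, 133), (125, 132), (128, 134), (131, 65), (134, 198), (137, 194), (140, 191), (143, 181), (146, 180), (149, 180), (152, 181), (155, 179), (158, 181), (161, 184), (164, 191)]
112 [164, 164, 166, 170, 174, 61, 71, 74, 82, 139, 134, 138, 137, 139, 137, 137, 106, 87, 83, 81, 162, 160, 145, 139, 143]
160 [163, 164, 156, 158, 144, 79, 72, 105, 141, 166, 181, 196, 204, 199, 189, 178, 166, 140, 84, 84, 170, 160, 159, 139, 137]
180 [165, 165, 158, 156, 167, 170, 163, 97, 137, 165, 180, 194, 204, 202, 198, 186, 165, 134, 162, 162, 161, 160, 156, 152, 145]
```

```bash
python3 -c "
from rig import finish_job; print(finish_job())"
```

```text
the job is handed in; nothing more can be done
None
```

I handed the job in at about 32 s. The full tube is pressed home in both clips: a firm push on its middle met the rigid saddle at about 86 N, under the 120 N limit. The empty tube lies flat in the dark tray at the robot's right. I have not been shown the verdict.

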